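# Free the sagging bolt and hold the drying cage ajar

## Task

The mould drying cage is shut by a barrel bolt that has sagged behind the bent-up lip of its keeper. Take the red knob, lift the bolt over the lip and draw it back clear of the keeper without forcing it against the bracket, then pull the sprung gate towards you until its free edge stands about 80 mm out, to air the mould inside. Finish while still holding the knob, with the gate held still at that opening, and leave everything else on the bench and the cage where it is.

Things in the scene. Friction and masses are not known exactly. Their poses are not given: they have to be found in the camera images.
- knob (a point): centre of the red upright knob on the bolt, a cylinder 24 mm across, 42 mm tall, 216 mm above the bench while sagged; free of neighbours, its underside 13 mm above the bolt's staples, so grip it from above. On a 10 mm pin, 66 mm above the bolt's axis. Axes of the gate: x into the cage, y along the bolt towards the gate's hinge, z up. Drawing moves it along +y, lifting along +z
- lift (a joint): how far the bolt is raised, in m: 0 when it hangs sagged at the bottom of its two worn staples, 0.020 at the top of their play. It drops back by its weight (0.2 to 0.3 kg) unless held
- draw (a joint): how far the bolt is drawn back towards the gate's hinge, in m: 0 shot home in the keeper, 0.050 fully drawn (stop). Sliding friction about 1 N; it stays where it is left. Beyond 0.030 the bolt is clear of the keeper
- gate (a joint): angle of the gate in rad: 0 shut, growing as its free edge swings out towards the robot (stop at 1.2). A spring pulls it shut whenever it is let go: about 0.55 N m when shut, 0.7 N m at 0.3 rad
- gate_hinge (a point): point on the gate's vertical hinge line, at its lower edge, 14 mm above the bench, at the gate's left end as seen from the robot; axes turn with the gate: x into the cage, y from the free edge to the hinge, z up. The gate opens by turning clockwise seen from above. The knob travels 28 mm in front (-x) of this line, 195 mm along -y with the bolt home
- gate_edge (a point): top corner of the gate's free edge, at its middle thickness, 280 mm from the hinge line; at gate angle a it has come out about 280 mm x sin a
- nose (a point): underside of the turned-down nose at the bolt's outer end, hanging behind the keeper's lip. The bolt is a 12 mm brass rod 235 mm long, its axis 150 mm above the bench when sagged; the nose is 10 mm long along the bolt, 10 mm wide and reaches 18 mm below the axis. It must rise above the lip to be drawn over it
- lip (a point): middle of the top edge of the keeper's bent-up lip, 5 mm thick, standing between nose and gate. Raising the bolt by lip height minus nose height (6 to 11 mm, depending on the start) brings the nose level with it. The nose begins 4 to 12 mm beyond the lip
- keeper: rusty bent bracket on the cage's fixed right-hand post: a channel 34 mm long, open above, whose bent-up lip closes its gate end below the bolt; its front cheek rises 31 mm above the sagged bolt's axis and keeps the gate shut until the bolt is drawn out. Origin at the gate-side end, about level with the sagged bolt's axis; axes of the cage
- bolt: the brass bolt with its red knob; origin on the bolt's axis, 35 mm from its outer end; same axes as the gate. The knob stands 85 mm along +y from this origin
- cage: pale wooden drying cage, 370 mm wide, 200 mm deep, 190 mm high, fixed to the bench; wire sides and roof; the gate, 280 mm wide and 158 mm high, is in the front facing the robot. Origin on the bench below the middle of the gate's opening; x from front to back, y to the left, z up. It stands at different places, turned up to 17 degrees either way
- mould_left: loose white plaster mould half, disc 104 mm across, 26 mm high, lying on a tan board on the left; origin at the centre of its underside. Leave it alone
- mould_right: a second plaster mould half like mould_left, on the board on the right; origin at the centre of its underside. Leave it alone
- mould_drying: plaster mould half, the same size, standing inside the cage on its floor; origin at the centre of its underside. Leave it alone
- solvent: amber bottle with a blue cap, 60 mm across, 125 mm high, on one side of the bench; origin at the centre of its underside. Leave it alone
- dropper: orange dropper bottle, 28 mm across, 60 mm high, on the right of the bench; origin at the centre of its underside. Leave it alone
- slip_jar: glass jar of slip, 60 mm across, 45 mm high, standing on the rear part of the cage's roof; origin at the centre of its underside. Leave it alone
- plaster_tub: white open tub, 130 mm across, 75 mm high, on the left; origin at the centre of its underside. Leave it alone
- pouring_cone: bright metal cone, 56 mm across, 85 mm high, standing on the other side from the amber bottle; origin at the centre of its underside. Leave it alone

How it is judged:
By the outcome, as a careful person would: the job done as asked, in the order asked, and still so for the second after the job is handed in, while the arm keeps its last pose, push and grip.
It also fails if it takes over 32 s, if anything falls off the work surface, if the arm or the gripper's body presses on something with over 40 N, if the wrist force passes 120 N, or if a joint passes its speed limit or range.

## Robot

A 6-joint arm with a two-finger parallel gripper is mounted at the origin on the work surface. World frame = base frame: x ahead of the robot, y to its left, z up, the work surface at z = 0. Lengths are in m, angles in rad, forces in N, time in s.
With the tool pointing down it reaches from about 0.35 to 0.775 m from the base axis. Payload 7.3 kg.
Tool frame: the origin (TCP) lies midway between the tips of the shut fingers; the grasp point (between the pads) lies 19 mm behind it (robot.grip_depth is the z of the grasp point in the tool frame, in m); z points along the fingers, y is the line along which they close (so a half turn about z gives the same grasp; the last joint's range is limited). The gripper opens to 92 mm and grips with 3 to 60 N. Pads are 19 mm wide; open, the fingers measure 130 mm over their backs; the gripper's body (75 mm by 190 mm) begins 47 mm behind the grasp point.
Start: joints at [1.078, 0.342, 1.524, -0, 1.275, -0.146], TCP at [0.178, 0.494, 0.203] pointing down, gripper open.
Joint ranges: [-2.53, 2.53], [-0.77, 2.02], [0.04, 2.7], [-1, 4.14], [0.28, 2.66], [-3.11, 3.11]. Speed limits (rad/s): [2.57, 2.57, 3.14, 3.14, 3.14, 3.14].

## Interface

Orientations are given as [roll, pitch, yaw] about the fixed x, y, z axes, in that order (R = Rz(yaw) Ry(pitch) Rx(roll)).
In Python, from cell import robot, viewer gives the robot as it stands.
- The arm moves only by the tool step_arm, never from a script. Its argument "increments" is a list of rows, each an object with "delta_pos": the shift along the tool's x, y, z in cm, a list of three; "dr": the turn, a rotation vector about the tool's x, y, z in degrees, a list of three; "fingers": the closure, from -1 (fully open) to 1 (shut), so that 0 is half open. In form: [{"delta_pos": [tx, ty, tz], "dr": [wx, wy, wz], "fingers": fingers}, ...]. A call has exactly 5 rows; each row is the pose to reach, as a shift and turn from the pose commanded when the call began, along the tool's axes at that moment; what a row does not reach only later rows make up. A row lasts 1/8 s, in which the tool goes at most 62.5 mm and 10.7 degrees, less where a joint would pass 70% of its speed; a pose out of reach is approached as far as the arm can. A call with a gripper value outside its range is refused whole. The fingers move at their own pace and stop on an object; "newtons" is the grip in N (left out, the last holds). Time passes only in rows, so rows that repeat a pose let the fingers close, or fill a call up. It gives the time, the measured TCP pose, the force, the opening and the grip force at its end, in the units of the state.
- robot.observe(): the state, without advancing time (a new reading comes with each control period).
- viewer.read_camera(name): name is "side" or "top"; returns the picture (384x512x3 uint8, red, green, blue); there is no depth.
- viewer.camera_params(name): a dict with "K" (3x3 intrinsics, pixels), "k1" (the pictures are not rectified: a ray, as slopes to the right and down, at radius r is drawn at 1 + k1 r^2 times it, then the intrinsics apply), "T" (4x4, takes a point from camera to world coordinates). Camera axes: x right, y down, z forward; pixel columns grow to the right and rows downward; lengths in m; the calibration is good to about 2 mm. A picture is of the moment at which its call begins. camera_params takes no time and is no camera call.
- robot.hand_in(): hands the job in; it is judged then, once.
The state is a dict: "time": time; "qpos": joint angles; "qvel": joint speeds; "joint_efforts": joint torques, N m; "tool_pos": TCP position; "tool_rot": TCP orientation; "contact_force": force on the tool from outside, world axes, zero at the start; "torque": the same for the moment, N m; "opening": finger opening in m; "grip_force": force on a finger pad.
Only numpy, scipy, OpenCV 4.12 (cv2) and the standard library are available. Lean on these libraries where they do the work, as an engineer would, in place of code of your own. Each camera call takes 0.05 s, during which the arm holds its last target. There are 200 camera calls.

## Working session

There is one attempt and no reset: what is moved stays moved. The work goes in short steps, Python scripts to look and compute and a tool call to move; the robot and the scene stay as the last step left them, time stands still between calls to the robot, and variables do not carry over. Pictures are saved under pics/ and viewed, at most 10 in all, crops included, and the job is handed in when it is done.

Besides the shell and the picture viewer there is one more tool, called after "Emit:" by a JSON object that holds its "op" and its "data". step_arm: Moves the arm, as the interface text tells. Its arguments: {"type":"object","properties":{"increments":{"type":"array"},"newtons":{"type":"number"}},"required":["increments"]}

```bash
mkdir -p pics; ls
python3 - <<'E'
from cell import robot, viewer
import cv2,numpy as np
for n in("side","top"):
    cv2.imwrite(f"pics/{n}0.png",cv2.resize(viewer.read_camera(n)[:,:,::-1],(800,600),interpolation=cv2.INTER_CUBIC))
    p=viewer.camera_params(n);print(n,p["K"],p["k1"],np.round(p["T"],3))
print(robot.observe(),robot.grip_depth)
E
```

```text
pics
side [[499.58176706   0.         259.24765472]
 [  0.         499.58176706 185.79303011]
 [  0.           0.           1.        ]] -0.07323623915833857 [[-0.985 -0.103  0.142  0.278]
 [-0.174  0.505 -0.845  1.364]
 [ 0.015 -0.857 -0.515  0.959]
 [ 0.     0.     0.     1.   ]]
top [[348.50297854   0.         262.16618596]
 [  0.         348.50297854 192.1655645 ]
 [  0.           0.           1.        ]] 0.03448567812013306 [[ 2.30e-02 -9.93e-01  1.13e-01  4.12e-01]
 [-1.00e+00 -2.30e-02  1.00e-03 -2.00e-03]
 [ 2.00e-03 -1.13e-01 -9.94e-01  1.13e+00]
 [ 0.00e+00  0.00e+00  0.00e+00  1.00e+00]]
{'time': 0.1, 'qpos': array([ 1.07801575e+00,  3.42647258e-01,  1.52492139e+00,  2.13745881e-05,
        1.27537751e+00, -1.46023012e-01]), 'qvel': array([ 2.46971952e-06, -1.07285383e-03, -3.25047229e-03, -1.83653874e-04,
        7.75022970e-04,  9.66112242e-04]), 'joint_efforts': array([ 1.39556254e-03, -4.32004380e+01, -2.44694567e+01,  7.17878644e-02,
        5.26623591e-02, -7.76259458e-05]), 'tool_pos': array([0.17821977, 0.49341249, 0.20201751]), 'tool_rot': array([-3.14025652e+00, -2.17164749e-04,  2.79482871e+00]), 'contact_force': array([-0.30734077, -0.23283805,  0.14839306]), 'torque': array([-0.00972669, -0.08106836, -0.02527275]), 'grip_force': 0.0, 'opening': 0.09196433567800295} -0.0188
```

View pics/side0.png

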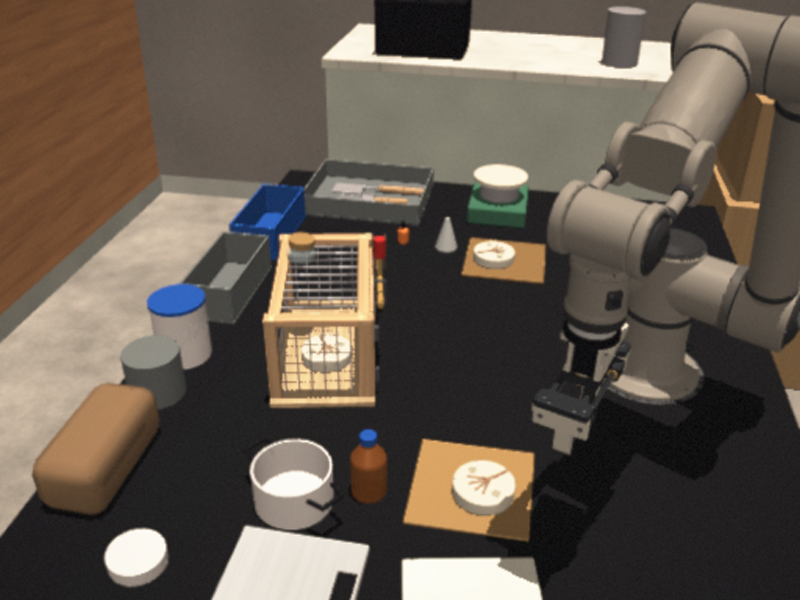

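View pics/top0.png

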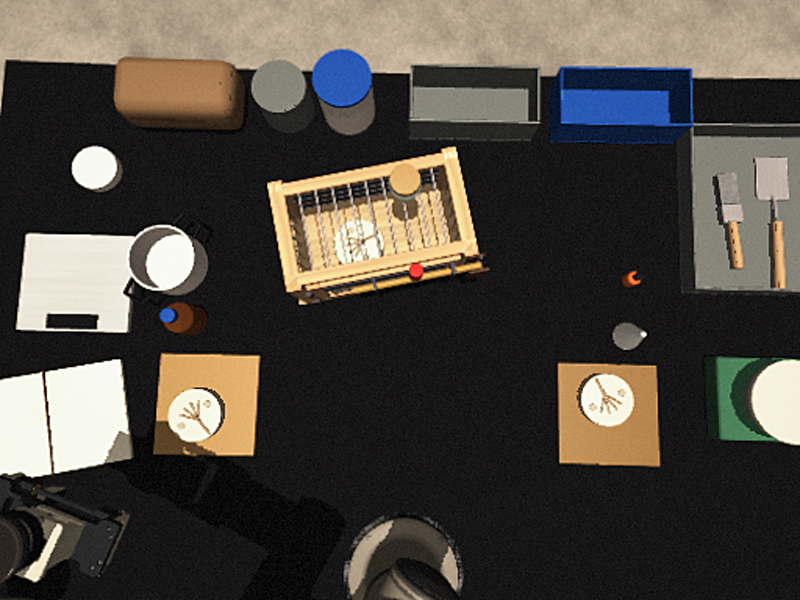

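Run:
```python
from cell import robot, viewer
import cv2,numpy as np
a=viewer.read_camera("top")[:,:,::-1][140:200,185:320]
b=viewer.read_camera("side")[:,:,::-1][145:265,165:260]
a=cv2.resize(a,None,fx=5.9,fy=5.9,interpolation=cv2.INTER_CUBIC)
b=cv2.resize(b,None,fx=5,fy=5,interpolation=cv2.INTER_CUBIC)
cv2.imwrite("pics/ta.png",a);cv2.imwrite("pics/sb.png",b)
```

```text
(no output)
```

View pics/ta.png

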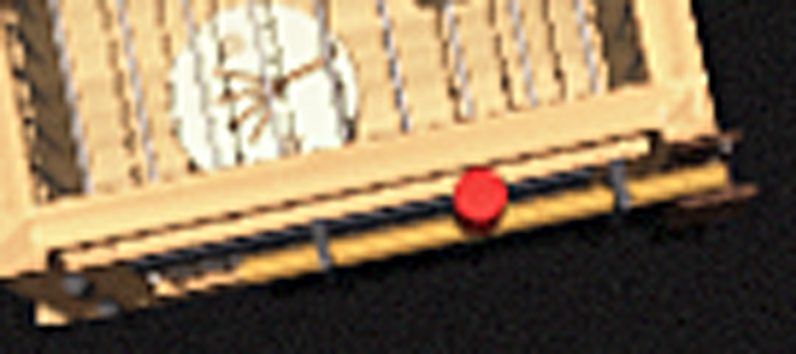

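View pics/sb.png

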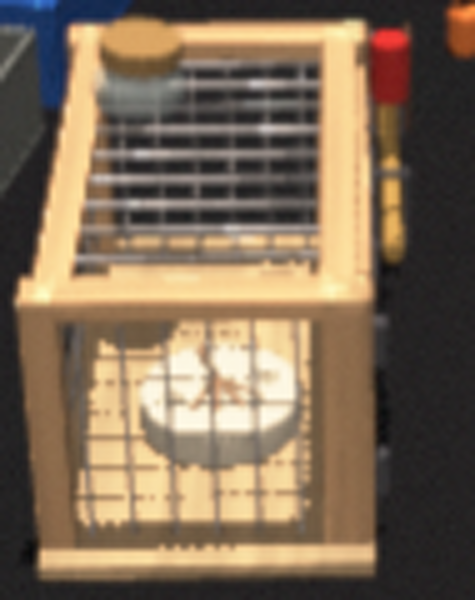

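The side crop shows the red knob centred at about (391,67) in the crop. In the top crop, the knob's top is at (480,192) and the bolt's centreline runs from (260,265) to (720,180). The keeper cheek is at its right end, and the nose and lip are hidden. Next I'll compute positions.

```bash
cat > h.py <<'E'
from cell import robot, viewer
import numpy as np, cv2
from scipy.spatial.transform import Rotation as R
def ray(cam,uv):
    p=viewer.camera_params(cam)
    s=cv2.undistortPoints(np.array([[uv]],float),p["K"],np.array([p["k1"],0,0,0,0]))[0,0]
    return p["T"][:3,3],p["T"][:3,:3]@[s[0],s[1],1]
def onz(cam,uv,z):
    o,d=ray(cam,uv); return o+d*(z-o[2])/d[2]
def tri(uvt,uvs):
    A=[];b=[]
    for c,uv in(("top",uvt),("side",uvs)):
        o,d=ray(c,uv);d=d/np.linalg.norm(d);P=np.eye(3)-np.outer(d,d);A.append(P);b.append(P@o)
    return np.linalg.lstsq(np.vstack(A),np.hstack(b),rcond=None)[0]
def project(cam,X):
    p=viewer.camera_params(cam);T=np.linalg.inv(p["T"])
    return cv2.projectPoints(np.array([X],float),cv2.Rodrigues(T[:3,:3])[0],T[:3,3],p["K"],np.array([p["k1"],0,0,0,0]))[0][0,0]
def delta(pos,yaw):
    "cm and deg in tool axes from the measured pose to a tool-down pose"
    s=robot.observe();T=R.from_euler("xyz",s["tool_rot"]);G=R.from_euler("xyz",[np.pi,0,yaw])
    return np.round(T.inv().apply(np.array(pos)-s["tool_pos"])*100,2),np.round((T.inv()*G).as_rotvec(degrees=True),1)
E
python3 - <<'E'
from h import *
f=lambda u,v:(185+u/5.9-.4,140+v/5.9-.4)
g=lambda u,v:(165+u/5-.4,145+v/5-.4)
k1=onz("top",f(480,192),.237);k2=onz("side",g(391,67),.216)
print(k1,k2)
a=onz("top",f(260,265),.15);b=onz("top",f(720,180),.15)
d=a-b;c=np.arctan2(-d[0],d[1]);print("bolt",a,b,np.linalg.norm(d),"yaw",np.degrees(c))
# roof front edge z=.19
e=onz("top",f(35,212),.19);h=onz("top",f(700,90),.19);d=e-h;print(np.degrees(np.arctan2(-d[0],d[1])))
K=k1;print(delta([.178,.494,.35],2.795),delta([K[0],K[1],.35],np.pi+c))
E
```

```text
[ 0.56650074 -0.00975972  0.237     ] [ 0.56337685 -0.01459975  0.216     ]
bolt [0.54353864 0.09437062 0.15      ] [ 0.59006899 -0.1262249   0.15      ] 0.2254494547604216 yaw 11.910838193572639
11.908745933601725
(array([  0.05,   0.02, -14.78]), array([-0., -0., -0.])) (array([-53.61, -34.15, -14.76]), array([ -0. ,  -0. , -31.8]))
```

Emit:
{"op": "step_arm", "data": {"increments": [{"delta_pos":[0,0,-6],"dr":[0,0,0],"fingers":-1},{"delta_pos":[0,0,-12],"dr":[0,0,0],"fingers":-1},{"delta_pos":[-3,-2,-14.8],"dr":[0,0,0],"fingers":-1},{"delta_pos":[-7,-5,-14.8],"dr":[0,0,-5],"fingers":-1},{"delta_pos":[-12,-8,-14.8],"dr":[0,0,-10],"fingers":-1}]}}

```text
time: 0.82
tool_pos: [0.2644, 0.3768, 0.3508]
tool_rot: [3.141, 0.0, 2.974]
contact_force: [0.1, -0.2, 0.1]
opening: 0.0918
grip_force: 0.0
```

Emit:
{"op": "step_arm", "data": {"increments": [{"delta_pos":[-5,-2,0],"dr":[0,0,-4],"fingers":-1},{"delta_pos":[-10,-4,0],"dr":[0,0,-8],"fingers":-1},{"delta_pos":[-15,-6,0],"dr":[0,0,-12],"fingers":-1},{"delta_pos":[-20,-9,0],"dr":[0,0,-16],"fingers":-1},{"delta_pos":[-25,-12,0],"dr":[0,0,-20],"fingers":-1}]}}

```text
time: 1.45
tool_pos: [0.491, 0.2153, 0.3504]
tool_rot: [3.141, -0.0, -2.962]
contact_force: [0.4, 0.5, -1.0]
opening: 0.0916
grip_force: 0.0
```

```bash
python3 -c "
from h import *
print(robot.observe()['tool_pos'],delta([.565,-.0105,.29],np.pi+.208))"
```

```text
[0.49102288 0.21532267 0.35044673] (array([ -3.25, -23.54,   6.04]), array([ 0. , -0. , -1.6]))
```

Emit:
{"op": "step_arm", "data": {"increments": [{"delta_pos":[-0.8,-5.9,0],"dr":[0,0,-1.6],"fingers":-1},{"delta_pos":[-1.6,-11.8,1],"dr":[0,0,-1.6],"fingers":-1},{"delta_pos":[-2.4,-17.6,3],"dr":[0,0,-1.6],"fingers":-1},{"delta_pos":[-3.25,-23.0,5],"dr":[0,0,-1.6],"fingers":-0.3},{"delta_pos":[-3.25,-23.5,6],"dr":[0,0,-1.6],"fingers":-0.3}]}}

```text
time: 2.08
tool_pos: [0.5633, -0.0123, 0.2885]
tool_rot: [3.141, -0.003, -2.942]
contact_force: [0.7, 1.2, -0.8]
opening: 0.0762
grip_force: 0.0
```

Run:
```python
from h import *
a=viewer.read_camera("top")[:,:,::-1][130:210,215:320]
b=viewer.read_camera("side")[:,:,::-1][110:200,190:310]
a=cv2.resize(a,(788,600),interpolation=cv2.INTER_CUBIC)
b=cv2.resize(b,(720,540),interpolation=cv2.INTER_CUBIC)
cv2.imwrite("pics/ta2.png",a);cv2.imwrite("pics/sb2.png",b)
s=robot.observe();print(s["tool_pos"],s["opening"])
print(project("side",s["tool_pos"]),project("side",[.565,-.0105,.216]),project("top",[.565,-.0105,.237]))
```

```text
[ 0.562519   -0.00942326  0.28904736] 0.06846237461834617
[242.70198505 137.9230903 ] [242.03779058 158.5428408 ] [266.22863983 172.71995966]
```

View pics/sb2.png

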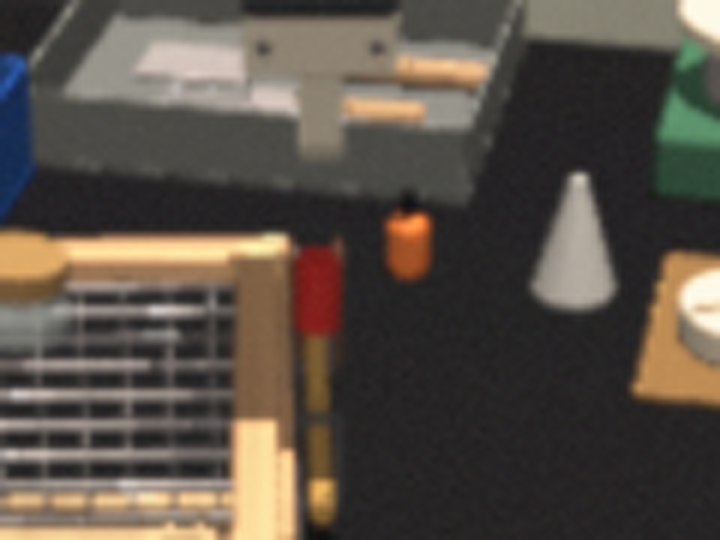

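The knob is at about (318,289) in the crop and the finger is at about x=322. They line up within about 2 mm, so I'll descend.

Emit:
{"op": "step_arm", "data": {"increments": [{"delta_pos":[0,0,1],"dr":[0,0,0],"fingers":-0.3},{"delta_pos":[0,0,2],"dr":[0,0,0],"fingers":-0.3},{"delta_pos":[0,0,3],"dr":[0,0,0],"fingers":-0.3},{"delta_pos":[0,0,4],"dr":[0,0,0],"fingers":-0.3},{"delta_pos":[0,0,4],"dr":[0,0,0],"fingers":-0.3}]}}

```text
time: 2.8
tool_pos: [0.5627, -0.0087, 0.2496]
tool_rot: [3.141, -0.002, -2.937]
contact_force: [1.2, 0.2, 0.2]
opening: 0.06
grip_force: 0.0
```

```bash
python3 -c "
from h import *
print(robot.observe()['tool_pos'],delta([.5645,-.0105,.2],np.pi+.208))"
```

```text
[ 0.56267765 -0.00871539  0.24964178] (array([-0.15, -0.22,  4.96]), array([ 0. , -0.1, -0.2]))
```

Emit:
{"op": "step_arm", "data": {"increments": [{"delta_pos":[-0.15,-0.2,1],"dr":[0,0,0],"fingers":-0.3},{"delta_pos":[-0.15,-0.2,2],"dr":[0,0,0],"fingers":-0.3},{"delta_pos":[-0.15,-0.2,3.5],"dr":[0,0,0],"fingers":-0.3},{"delta_pos":[-0.15,-0.2,4.9],"dr":[0,0,0],"fingers":-0.3},{"delta_pos":[-0.15,-0.2,4.9],"dr":[0,0,0],"fingers":-0.3}]}}

```text
time: 3.42
tool_pos: [0.5642, -0.0105, 0.2]
tool_rot: [3.14, -0.003, -2.937]
contact_force: [-0.9, 0.6, 0.2]
opening: 0.0598
grip_force: 0.0
```

Run:
```python
from h import *
a=viewer.read_camera("top")[:,:,::-1][135:205,225:315]
b=viewer.read_camera("side")[:,:,::-1][120:190,205:285]
a=cv2.resize(a,(400,311),interpolation=cv2.INTER_CUBIC)
b=cv2.resize(b,(400,350),interpolation=cv2.INTER_CUBIC)
c=np.zeros((350,800,3),np.uint8);c[:311,:400]=a;c[:,400:]=b
cv2.imwrite("pics/c3.png",c)
print(robot.observe()['tool_pos'])
```

```text
[ 0.56513456 -0.01059778  0.20164035]
```

View pics/c3.png

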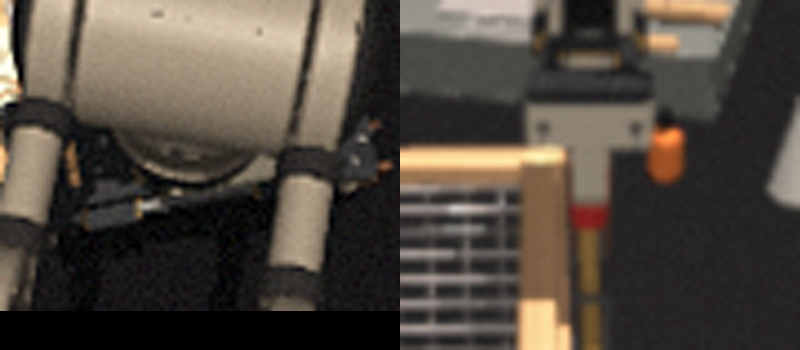

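The finger lies squarely over the knob in the side view, at about (590,180) in the picture, with the knob's red bottom showing below it. I'll close gently.

Emit:
{"op": "step_arm", "data": {"increments": [{"delta_pos":[0,0,0],"dr":[0,0,0],"fingers":0.2},{"delta_pos":[0,0,0],"dr":[0,0,0],"fingers":0.35},{"delta_pos":[0,0,0],"dr":[0,0,0],"fingers":0.45},{"delta_pos":[0,0,0],"dr":[0,0,0],"fingers":0.6},{"delta_pos":[0,0,0],"dr":[0,0,0],"fingers":1}], "newtons": 6}}

```text
time: 4.15
tool_pos: [0.5649, -0.0097, 0.2019]
tool_rot: [3.14, 0.0, -2.937]
contact_force: [-1.7, 4.2, 2.8]
opening: 0.0232
grip_force: 6.0
```

Emit:
{"op": "step_arm", "data": {"increments": [{"delta_pos":[0,0,0],"dr":[0,0,0],"fingers":1},{"delta_pos":[0,0,0],"dr":[0,0,0],"fingers":1},{"delta_pos":[0,0,0],"dr":[0,0,0],"fingers":1},{"delta_pos":[0,0,0],"dr":[0,0,0],"fingers":1},{"delta_pos":[0,0,0],"dr":[0,0,0],"fingers":1}], "newtons": 30}}

```text
time: 4.78
tool_pos: [0.565, -0.0097, 0.2019]
tool_rot: [3.14, 0.0, -2.936]
contact_force: [-1.3, 5.0, 3.1]
opening: 0.0226
grip_force: 30.0
```

Emit:
{"op": "step_arm", "data": {"increments": [{"delta_pos":[0,0.1,0],"dr":[0,0,0],"fingers":1},{"delta_pos":[0,0.1,-0.1],"dr":[0,0,0],"fingers":1},{"delta_pos":[0,0.1,-0.2],"dr":[0,0,0],"fingers":1},{"delta_pos":[0,0.1,-0.3],"dr":[0,0,0],"fingers":1},{"delta_pos":[0,0.1,-0.3],"dr":[0,0,0],"fingers":1}]}}

```text
time: 5.4
tool_pos: [0.5648, -0.0098, 0.2045]
tool_rot: [3.142, -0.0, -2.937]
contact_force: [-0.4, 2.0, -0.3]
opening: 0.0228
grip_force: 30.0
```

Emit:
{"op": "step_arm", "data": {"increments": [{"delta_pos":[0,0.05,-0.2],"dr":[0,0,0],"fingers":1},{"delta_pos":[0,0.05,-0.4],"dr":[0,0,0],"fingers":1},{"delta_pos":[0,0.05,-0.6],"dr":[0,0,0],"fingers":1},{"delta_pos":[0,0.05,-0.8],"dr":[0,0,0],"fingers":1},{"delta_pos":[0,0.05,-0.8],"dr":[0,0,0],"fingers":1}]}}

```text
time: 6.02
tool_pos: [0.5648, -0.0093, 0.2129]
tool_rot: [-3.141, 0.0, -2.937]
contact_force: [-0.4, -0.2, -1.2]
opening: 0.023
grip_force: 30.0
```

Emit:
{"op": "step_arm", "data": {"increments": [{"delta_pos":[0,0,-0.15],"dr":[0,0,0],"fingers":1},{"delta_pos":[0,0,-0.3],"dr":[0,0,0],"fingers":1},{"delta_pos":[0,0,-0.4],"dr":[0,0,0],"fingers":1},{"delta_pos":[0,0,-0.4],"dr":[0,0,0],"fingers":1},{"delta_pos":[0,0,-0.4],"dr":[0,0,0],"fingers":1}]}}

```text
time: 6.65
tool_pos: [0.5647, -0.0091, 0.2166]
tool_rot: [3.142, 0.0, -2.937]
contact_force: [-0.1, -1.2, -2.4]
opening: 0.0227
grip_force: 30.0
```

Run:
```python
from h import *
b=viewer.read_camera("side")[:,:,::-1][130:200,205:285]
c=cv2.resize(b,(686,600),interpolation=cv2.INTER_CUBIC)
cv2.imwrite("pics/c4.png",c)
s=robot.observe();print(s['tool_pos'],s["tool_rot"],s["contact_force"])
for z in(.195,.209,.211): print((project("side",[.565,-.009,z])-[205,130]+.4)*8.57)
```

```text
[ 0.56472936 -0.00914034  0.21662274] [-3.14159169e+00  9.62460297e-05 -2.93681537e+00] [-0.15345123 -1.12192067 -1.81021379]
[320.1468793  299.74512993]
[320.05989747 266.58855122]
[320.04751489 261.82774079]
```

View pics/c4.png

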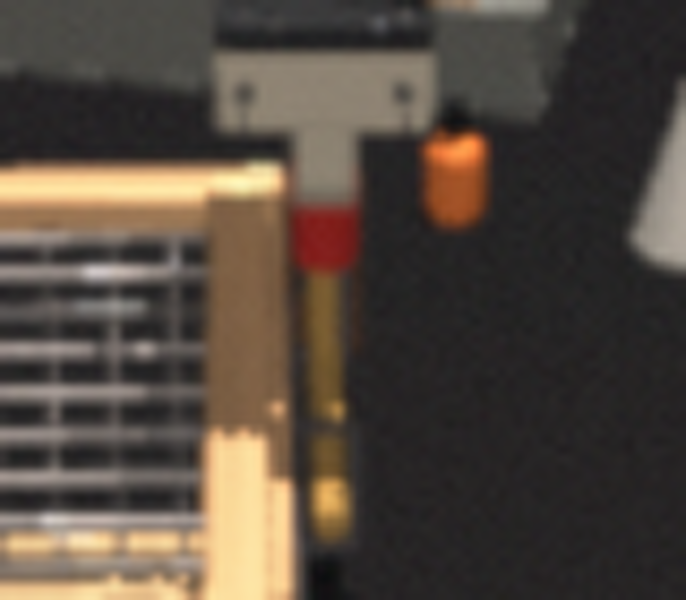

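The knob's underside rose from row 165.5 to 161.5 in the full image, which is about 14.7 mm, so it did not slip. The lift sits between the lip (at most 11 mm) and the staple stop (20 mm). Now I'll draw the bolt.

Emit:
{"op": "step_arm", "data": {"increments": [{"delta_pos":[0,0.4,0],"dr":[0,0,0],"fingers":1},{"delta_pos":[0,0.9,0],"dr":[0,0,0],"fingers":1},{"delta_pos":[0,1.4,0],"dr":[0,0,0],"fingers":1},{"delta_pos":[0,1.9,0],"dr":[0,0,0],"fingers":1},{"delta_pos":[0,1.9,0],"dr":[0,0,0],"fingers":1}]}}

```text
time: 7.32
tool_pos: [0.5606, 0.0103, 0.2166]
tool_rot: [3.141, -0.0, -2.936]
contact_force: [-0.7, 0.5, -1.7]
opening: 0.0223
grip_force: 30.0
```

Forces are small, so the bolt passed over the lip cleanly. I'll keep drawing.

Emit:
{"op": "step_arm", "data": {"increments": [{"delta_pos":[0,0.5,0],"dr":[0,0,0],"fingers":1},{"delta_pos":[0,1.0,0],"dr":[0,0,0],"fingers":1},{"delta_pos":[0,1.6,0],"dr":[0,0,0],"fingers":1},{"delta_pos":[0,2.2,0],"dr":[0,0,0],"fingers":1},{"delta_pos":[0,2.2,0],"dr":[0,0,0],"fingers":1}]}}

```text
time: 7.95
tool_pos: [0.5561, 0.0319, 0.2166]
tool_rot: [3.141, -0.0, -2.936]
contact_force: [-1.4, 0.6, -1.7]
opening: 0.023
grip_force: 30.0
```

Run:
```python
from h import *
s=robot.observe();print(s['tool_pos'],s["contact_force"])
yaw=s["tool_rot"][2];P=s["tool_pos"][:2]
ey=np.array([np.sin(yaw),-np.cos(yaw)]);ex=np.array([ey[1],-ey[0]])
d=(P-[.5648,-.0097])@ey;print("draw",d)
r=-.028*ex-(.195-d)*ey;H=P-r;print("hinge",H)
print("hinge px",(project("top",[*H,.172])-[185,140]+.4)*5.9)
for f in np.linspace(0,1,11):
    a=-.2898*f
    C=np.array([[np.cos(a),-np.sin(a)],[np.sin(a),np.cos(a)]])
    q=H+C@r;dd,w=delta([*q,s["tool_pos"][2]],yaw+a);print(round(f,1),dd,w,q)
```

```text
[0.55611957 0.03188319 0.21663951] [-1.40638605  0.62264395 -1.65165557]
draw 0.04247954392513975
hinge [0.55240773 0.18690807]
hinge px [ 59.17988261 235.39515302]
0.0 [ 0. -0. -0.] [ 0. -0. -0.] [0.55611957 0.03188319]
0.1 [0.44 0.09 0.  ] [ 0.  -0.   1.7] [0.55162602 0.03184073]
0.2 [0.88 0.19 0.  ] [ 0.  -0.   3.3] [0.54713312 0.03192849]
0.3 [1.31 0.3  0.  ] [ 0. -0.  5.] [0.54264466 0.03214641]
0.4 [1.75 0.43 0.  ] [ 0.  -0.   6.6] [0.53816439 0.03249428]
0.5 [2.17 0.56 0.  ] [ 0.  -0.   8.3] [0.53369609 0.03297183]
0.6 [2.6  0.71 0.  ] [ 0. -0. 10.] [0.5292435  0.03357866]
0.7 [3.02 0.88 0.  ] [ 0.  -0.  11.6] [0.52481036 0.03431424]
0.8 [3.43 1.05 0.  ] [ 0.  -0.  13.3] [0.5204004  0.03517798]
0.9 [3.84 1.24 0.  ] [ 0.  -0.  14.9] [0.51601732 0.03616913]
1.0 [4.24 1.44 0.  ] [ 0.  -0.  16.6] [0.51166479 0.03728687]
```

Emit:
{"op": "step_arm", "data": {"increments": [{"delta_pos":[0.44,0.09,0],"dr":[0,0,1.7],"fingers":1},{"delta_pos":[0.88,0.19,0],"dr":[0,0,3.3],"fingers":1},{"delta_pos":[1.31,0.3,0],"dr":[0,0,5.0],"fingers":1},{"delta_pos":[1.75,0.43,0],"dr":[0,0,6.6],"fingers":1},{"delta_pos":[1.75,0.43,0],"dr":[0,0,6.6],"fingers":1}]}}

```text
time: 8.57
tool_pos: [0.5381, 0.0316, 0.2168]
tool_rot: [3.142, 0.0, -3.053]
contact_force: [3.4, 1.6, -1.9]
opening: 0.0228
grip_force: 30.0
```

Run:
```python
from h import *
s=robot.observe();print(s['tool_pos'],s["tool_rot"],s["contact_force"])
H=np.array([.5524,.1869]);r=np.array([.55612,.03188])-H
for f in (.5,.6,.7,.8,.9,1):
    a=-.2898*f;C=np.array([[np.cos(a),-np.sin(a)],[np.sin(a),np.cos(a)]])
    print(f,*delta([*(H+C@r),.2166],-2.936+a))
b=viewer.read_camera("side")[:,:,::-1][120:240,165:285]
cv2.imwrite("pics/c5.png",cv2.resize(b,(600,600),interpolation=cv2.INTER_CUBIC))
```

```text
[0.53812943 0.03164037 0.2167786 ] [ 3.14157666e+00  2.79706014e-04 -3.05257104e+00] [ 3.37720411  1.61041892 -1.85137915]
0.5 [0.43 0.17 0.02] [0.  0.  1.6]
0.6 [0.87 0.27 0.02] [0.  0.  3.3]
0.7 [1.3  0.38 0.02] [0.  0.  4.9]
0.8 [1.73 0.51 0.02] [0.  0.  6.6]
0.9 [2.16 0.65 0.02] [0.  0.  8.3]
1 [2.59 0.8  0.02] [0.  0.  9.9]
```

View pics/c5.png

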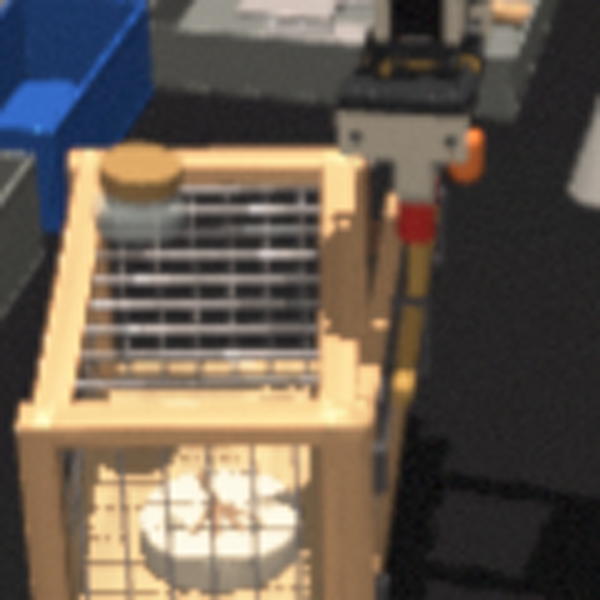

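The gate is swinging with the knob held (gap at about (383,260)) and the spring force is about 3.4 N, as expected. I'll continue to 80 mm.

Emit:
{"op": "step_arm", "data": {"increments": [{"delta_pos":[0.6,0.15,0],"dr":[0,0,2.3],"fingers":1},{"delta_pos":[1.2,0.3,0],"dr":[0,0,4.6],"fingers":1},{"delta_pos":[1.8,0.48,0],"dr":[0,0,6.9],"fingers":1},{"delta_pos":[2.3,0.65,0],"dr":[0,0,8.8],"fingers":1},{"delta_pos":[2.6,0.75,0],"dr":[0,0,9.9],"fingers":1}]}}

```text
time: 9.25
tool_pos: [0.5118, 0.0365, 0.2167]
tool_rot: [-3.141, 0.0, 3.057]
contact_force: [2.8, -0.9, -2.0]
opening: 0.0229
grip_force: 30.0
```

Emit:
{"op": "step_arm", "data": {"increments": [{"delta_pos":[0,0,0],"dr":[0,0,0],"fingers":1},{"delta_pos":[0,0,0],"dr":[0,0,0],"fingers":1},{"delta_pos":[0,0,0],"dr":[0,0,0],"fingers":1},{"delta_pos":[0,0,0],"dr":[0,0,0],"fingers":1},{"delta_pos":[0,0,0],"dr":[0,0,0],"fingers":1}]}}

```text
time: 9.88
tool_pos: [0.5119, 0.0368, 0.2166]
tool_rot: [3.142, 0.0, 3.058]
contact_force: [2.1, -1.5, -1.3]
opening: 0.0229
grip_force: 30.0
```

Run:
```python
from h import *
s=robot.observe();print(s['tool_pos'],s["tool_rot"],s["contact_force"])
H=np.array([.5524,.1869]);r=np.array([.55612,.03188])-H;q=s["tool_pos"][:2]-H
a=np.arctan2(q[1],q[0])-np.arctan2(r[1],r[0]);print("gate angle",-a,"out mm",-280*np.sin(a),np.linalg.norm(q)-np.linalg.norm(r))
c=np.arctan2(np.cos(-2.936),np.sin(-2.936))
ey=np.array([np.sin(-2.936),-np.cos(-2.936)])
for an in(.25,.29,.33):
    C=np.array([[np.cos(an),np.sin(an)],[-np.sin(an),np.cos(an)]])
    E=H-.28*(C@ey);print(an,"edge top px",(project("side",[*E,.172])-[185,130]+.4)*6,(project("top",[*E,.172])-[230,140]+.4)*6)
b=viewer.read_camera("side")[:,:,::-1][130:220,185:285]
cv2.imwrite("pics/c6.png",cv2.resize(b,(600,540),interpolation=cv2.INTER_CUBIC))
t=viewer.read_camera("top")[:,:,::-1][140:220,230:330]
cv2.imwrite("pics/c7.png",cv2.resize(t,(600,480),interpolation=cv2.INTER_CUBIC))
```

```text
[0.51188041 0.03677771 0.21659095] [3.14153206e+00 8.98662361e-05 3.05841221e+00] [ 2.10198343 -1.54766767 -1.25748162]
gate angle 0.287620770899653 out mm 79.42803013404146 0.00042987091967858215
0.25 edge top px [418.69541328 179.988622  ] [394.97100563 280.04671818]
0.29 edge top px [438.15321895 182.49220928] [393.1101782  304.03889728]
0.33 edge top px [457.45825598 185.36701536] [390.27771251 327.9896412 ]
```

View pics/c6.png

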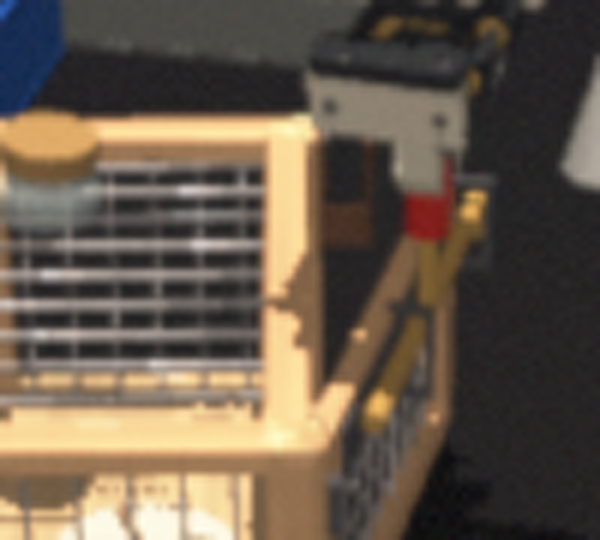

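View pics/c7.png

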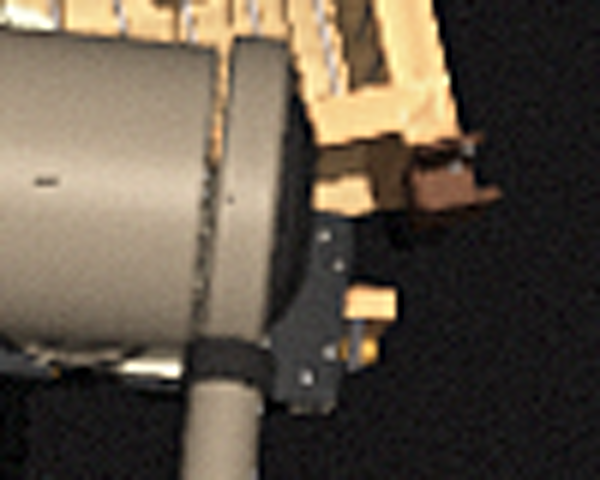

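The side view shows the knob still held at (427,215) with the gate open. The top view puts the gate's free top corner at about (396,302), against (393,304) predicted for 80 mm, and the bolt end is clear of the keeper. I'm handing in.

```bash
python3 -c "
from cell import robot
print(robot.hand_in())"
```

```text
the job is handed in; nothing more can be done
None
```

I lifted the bolt over the lip, drew it back about 42 mm clear of the keeper, and handed in at about 10 s with the knob still gripped and the gate held still about 80 mm open (79 mm from the arm's position).

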